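# Slacken the glue press by one turn

### The job

The glue has set: slacken the screw press by pushing its hand wheel anticlockwise (seen from above) by the upright handle on its rim, through exactly one full turn, so that the handle comes back to where it stood. Push the handle gently with the fingers, without gripping it, and leave everything else on the bench where it is.

Things in the scene. Friction and masses are not known exactly. Their poses are not given: they have to be found in the camera images.
- wheel_centre (a point): centre of the press's flat-lying steel hand wheel, on its upright axis, at mid-height of the rim (192 mm above the bench). The rim is a ring of 75 mm radius to the middle of its bar, the bar 16 mm thick; three spokes; the hub is 42 mm across and ends 16 mm above this point
- press: grey screw press fixed to the bench under the hand wheel; origin on the wheel's axis at bench level. Base plate 220 x 270 mm; cross beam along its y, 270 mm long, 55 mm wide, its top 158 mm above the bench, column nuts up to 169 mm; a platen hangs under the beam and rises 6 mm per turn. Only the handle stands higher than the hub
- spoke_handle: upright round black plastic handle on the rim, over one of the spokes, 22 mm across, spinning freely on its own upright spindle. Origin on the handle's own axis, in the middle of the rim bar, 75 mm from the wheel's axis; z up. The handle rises from the rim's top (8 mm above the origin) to 66 mm above the origin
- wheel (a joint): angle of the hand wheel in rad, growing anticlockwise seen from above; one full turn adds 6.283. It starts anywhere from -1.5 to 1.5. It turns freely past a full turn, needs about 3.5 N at the handle, and stays where it is left
- glued_boards: stack of two glued wooden boards, 130 x 150 x 38 mm, lying on the press's base plate under the platen; origin at the centre of its underside. A bystander: leave it alone
- glue_bottle: white glue bottle, 54 mm across, 150 mm tall, standing beside the press; origin at the centre of its foot. A bystander: leave it alone
- tape_roll: roll of packing tape lying flat, 100 mm across, 48 mm high, beside the press; origin at the centre of its underside. A bystander: leave it alone
- screwdriver: screwdriver lying on the bench in front of the press; origin on its underside. A bystander: leave it alone
- screw_jar: small glass jar with a steel lid, 64 mm across, 85 mm tall, behind the press; origin at the centre of its foot. A bystander: leave it alone
- paint_can: paint can, 100 mm across, 115 mm tall, on the right of the bench; origin at the centre of its foot. A bystander: leave it alone
- hammer: hammer lying on the left of the bench; origin on its underside. A bystander: leave it alone

How it is judged:
By the outcome, as a careful person would: the job done as asked, in the order asked, and still so for the second after the job is handed in, with the robot touching nothing.
It also fails if it takes over 64 s, if anything falls off the work surface, if the arm or the gripper's body presses on something with over 40 N, if the wrist force passes 120 N, or if a joint passes its speed limit or range.

### The arm

A 6-joint arm with a two-finger parallel gripper is mounted at the origin on the work surface. World frame = base frame: x ahead of the robot, y to its left, z up, the work surface at z = 0. Lengths are in m, angles in rad, forces in N, time in s.
With the tool pointing down it reaches from about 0.375 to 0.975 m from the base axis. Payload 3.8 kg.
Tool frame: the origin (TCP) lies midway between the tips of the shut fingers; the grasp point (between the pads) lies 19 mm behind it; z points along the fingers, y is the line along which they close (so a half turn about z gives the same grasp; the last joint's range is limited). The gripper opens to 85 mm and grips with 20 to 120 N. Pads are 22 mm wide; open, the fingers measure 114 mm over their backs; the gripper's body (76 mm by 85 mm) begins 54 mm behind the grasp point. The pads swing forward as they close: fully open they stand 13 mm farther back than shut.
Start: joints at [1.312, 0.264, 1.604, -0, 1.274, -0.037], TCP at [0.148, 0.658, 0.231] pointing down, gripper open.
Joint ranges: [-2.63, 2.63], [-0.94, 2.18], [0.31, 2.57], [-1.31, 4.45], [0, 2.66], [-2.55, 2.55]. Speed limits (rad/s): [2.57, 2.57, 3.14, 3.14, 3.14, 3.14].

### API

Orientations are given as a rotation vector (axis times angle).
In Python, from workcell import bot gives the robot as it stands.
- The arm moves only by the tool jog_arm, never from a script. Its argument "motion" is a list of rows, each a list of 5 numbers: the opening, from -1 (shut) to 1 (fully open), then the shift along the tool's x, y, z in mm, then the turn about the tool's z in degrees. In form: [[claw, x, y, z, twist], ...]. A call has 1 to 10 rows; each row shifts and turns the commanded pose from where the row before left it, along the tool's axes as they then stand; what a row does not reach is not made up. A row lasts 1/12 s, in which the tool goes at most 41.7 mm and 7.16 degrees, less where a joint would pass 70% of its speed; a pose out of reach is approached as far as the arm can. A call with a gripper value outside its range is refused whole. The fingers move at their own pace and stop on an object; "force" is the grip in N (left out, the last holds). Time passes only in rows, so rows that do not move let the fingers close. It gives the time, the measured TCP pose, the force, the opening and the grip force at its end, in the units of the state.
- bot.read_state(): the state, without advancing time (a new reading comes with each control period).
- bot.read_camera(name): name is "scene" or "top" or "wrist"; returns (picture, depth): 420x560x3 uint8, red, green, blue; 420x560 float32, m along the optical axis (not along the pixel's ray), 0 where there is no reading.
- bot.get_calibration(name): a dict with "vfov" (degrees; the focal length in pixels is half the picture's height over the tangent of half this angle, whatever the lens; pixels are square), "cx", "cy" (the principal point, pixels), "dist" ([k1, k2, p1, p2, k3] as OpenCV has them; the pictures are not rectified), "rvec" (rotation vector, rad) and "tvec" (3), from world to camera coordinates, as OpenCV has them; the wrist camera has in their place "tool_from_camera" (4x4, takes a point from camera to tool coordinates, whose origin is the TCP and whose axes are the flange's). Camera axes: x right, y down, z forward; pixel columns grow to the right and rows downward; lengths in m; the calibration is good to about 2 mm. A picture is of the moment at which its call begins: read the wrist's pose just before it. get_calibration takes no time and is no camera call.
- bot.finish_job(): hands the job in; it is judged then, once.
The state is a dict: "time": time; "q": joint angles; "joint_vel": joint speeds; "joint_torque": joint torques, N m; "tool_pos": TCP position; "tcp_rot": TCP orientation; "wrist_force": force on the tool from outside, world axes, zero at the start; "torque": the same for the moment, N m; "width": opening from 0.0 (shut) to 1.0 (fully open); "grip_force": force on a finger pad.
Only numpy, scipy, OpenCV 4.12 (cv2) and the standard library are available. Lean on these libraries where they do the work, as an engineer would, in place of code of your own. Each camera call takes 0.05 s, during which the arm holds its last target. There are 200 camera calls.

## Working session

There is one attempt and no reset: what is moved stays moved. The work goes in short steps, Python scripts to look and compute and a tool call to move; the robot and the scene stay as the last step left them, time stands still between calls to the robot, and variables do not carry over. Pictures are saved under pics/ and viewed, at most 10 in all, crops included, and the job is handed in when it is done.

Besides the shell and the picture viewer there is one more tool, called after "Call:" by a JSON object that holds its "api" and its "payload". jog_arm: Moves the arm, as the interface text tells. Its arguments: {"type":"object","properties":{"motion":{"type":"array"},"force":{"type":"number"}},"required":["motion"]}

```bash
mkdir -p pics
cat > h.py <<'E'
import numpy as np, cv2
from workcell import bot
def K(c,shape=(420,560)):
    f=shape[0]/2/np.tan(np.radians(c['vfov'])/2)
    return np.array([[f,0,c['cx']],[0,f,c['cy']],[0,0,1.]])
def pts(name,uv,z=None,depth=None):
    """pixels -> world on plane z, or using depths"""
    c=bot.get_calibration(name); uv=np.asarray(uv,float).reshape(-1,1,2)
    r=cv2.undistortPoints(uv,K(c),np.array(c['dist'])).reshape(-1,2)
    r=np.c_[r,np.ones(len(r))]
    R=cv2.Rodrigues(np.array(c['rvec'],float))[0]; t=np.array(c['tvec'],float).ravel()
    o=-R.T@t
    if depth is not None: return (r*np.asarray(depth)[:,None]-t)@R
    d=r@R; return o+d*((z-o[2])/d[:,2])[:,None]
def save(n,im): cv2.imwrite('pics/'+n,im[:,:,::-1])
E
python3 - <<'E'
from h import *
for n in('top','scene'):
    p,d=bot.read_camera(n); save(n+'.png',p); np.save(n+'_d.npy',d); np.save(n+'.npy',p)
    c=bot.get_calibration(n); print(n,c)
print(bot.read_state())
E
```

```text
top {'vfov': 55.33054635432063, 'cx': 276.26877144035006, 'cy': 213.1896251734101, 'dist': array([-0.01814235,  0.        ,  0.        ,  0.        ,  0.        ]), 'rvec': array([ 2.20397795, -2.19070452,  0.08426693]), 'tvec': array([-0.01495079,  0.55387591,  1.36023051])}
scene {'vfov': 42.69346102908354, 'cx': 276.65440437623744, 'cy': 207.34618181542226, 'dist': array([0.0670764, 0.       , 0.       , 0.       , 0.       ]), 'rvec': array([ 1.58557704,  1.94189429, -0.79841203]), 'tvec': array([ 0.09326802, -0.28819063,  2.19604153])}
{'time': 0.1, 'q': array([ 1.31207337e+00,  2.64712131e-01,  1.60524498e+00,  2.40630935e-05,
        1.27373159e+00, -3.69344851e-02]), 'joint_vel': array([-0.00114246,  0.00012198, -0.00286982, -0.0005678 , -0.00016281,
       -0.00030881]), 'joint_torque': array([-2.04921039e-04, -5.16702783e+01, -3.68592238e+01, -5.78386721e-05,
        6.25599627e-03, -1.44120492e-05]), 'tool_pos': array([0.14832698, 0.65781033, 0.23005935]), 'tcp_rot': array([-0.34764508, -3.12196318,  0.00325089]), 'wrist_force': array([-0.08155531,  0.0910293 ,  0.27803964]), 'torque': array([ 0.04125221, -0.0298149 , -0.04709731]), 'grip_force': 0.0, 'width': 0.9961288627067831}
```

View pics/top.png

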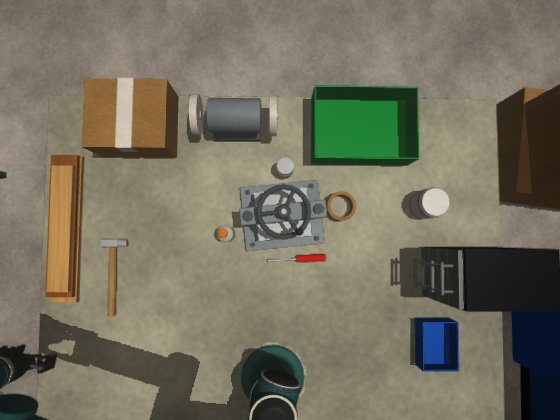

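View pics/scene.png

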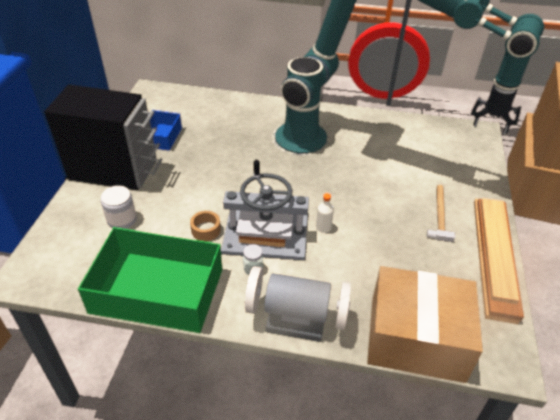

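The top view shows the wheel at about (283,211) and the dark handle near (299,230), on the robot side. The scene view shows the handle at (257,168).

Run:
```python
from h import *
from scipy.optimize import least_squares
for n,(u0,u1,v0,v1) in {'top':(235,335,170,265),'scene':(225,310,150,230)}.items():
    d=np.load(n+'_d.npy');p=np.load(n+'.npy')
    uv=np.array([(u,v) for v in range(v0,v1) for u in range(u0,u1) if d[v,u]>0])
    P=pts(n,uv,depth=d[uv[:,1],uv[:,0]])
    ring=P[(P[:,2]>.186)&(P[:,2]<.206)]
    f=lambda x:np.hypot(*(ring[:,:2]-x).T)-.075
    s=least_squares(f,np.median(ring[:,:2],0),loss='soft_l1',f_scale=.004)
    H=P[(P[:,2]>.218)&(P[:,2]<.27)]
    T=P[(P[:,2]>.250)&(P[:,2]<.27)]
    print(n,len(ring),s.x,np.median(abs(s.fun)),len(H),H.mean(0),len(T),T.mean(0) if len(T) else 0)
    c=cv2.resize(p[v0:v1,u0:u1],None,fx=4,fy=4,interpolation=cv2.INTER_CUBIC)
    save(n+'_c.png',c)
```

```text
top 1088 [ 0.54786944 -0.03040751] 0.005409682543825761 50 [ 0.48706377 -0.07327077  0.25414262] 46 [ 0.48724041 -0.07354455  0.25605167]
scene 876 [ 0.55589677 -0.02495428] 0.004758019727901783 85 [ 0.49727183 -0.06801829  0.24178655] 32 [ 0.49485255 -0.06843601  0.25536413]
```

View pics/top_c.png

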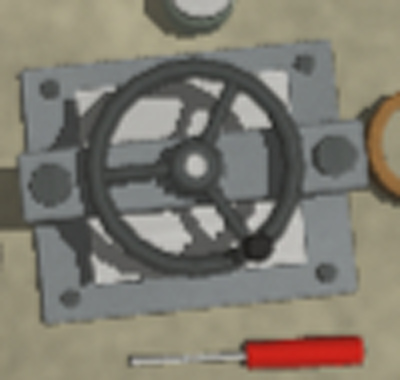

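The handle is at about -145° on the wheel, on the robot's right and near side. I'll raise the arm and move above the wheel with the fingers shut, for a closer wrist-camera look.

Call:
{"api": "jog_arm", "payload": {"motion": [[-1, 0, 0, -40, 0], [-1, 0, 0, -40, 0], [-1, 0, 0, -40, 0], [-1, -25, -30, 0, 0], [-1, -25, -30, 0, 0], [-1, -25, -30, 0, 0], [-1, -25, -30, 0, 0], [-1, -25, -30, 0, 0], [-1, -25, -30, 0, 0], [-1, -25, -30, 0, 0]], "force": 20}}

```text
time: 0.93
tool_pos: [0.2732, 0.4132, 0.3507]
tcp_rot: [-0.347, -3.122, 0.001]
wrist_force: [0.9, -0.6, 0.4]
width: 0.001
grip_force: 0.0
```

Call:
{"api": "jog_arm", "payload": {"motion": [[-1, -25, -30, 0, 0], [-1, -25, -30, 0, 0], [-1, -25, -30, 0, 0], [-1, -25, -30, 0, 0], [-1, -25, -30, 0, 0], [-1, -25, -30, 0, 0], [-1, -25, -30, 0, 0], [-1, -25, -30, 0, 0], [-1, -25, -30, 0, 0], [-1, -25, -30, 0, 0]]}}

```text
time: 1.77
tool_pos: [0.451, 0.0655, 0.351]
tcp_rot: [-0.348, -3.122, -0.0]
wrist_force: [0.8, 0.9, 0.2]
width: -0.0
grip_force: 0.0
```

Call:
{"api": "jog_arm", "payload": {"motion": [[-1, -25, -30, 0, 0], [-1, -25, -30, 0, 0], [-1, -25, -30, 0, 0], [-1, 0, 0, 0, 0], [-1, 0, 0, 0, 0]]}}

```text
time: 2.18
tool_pos: [0.5043, -0.0386, 0.3502]
tcp_rot: [-0.354, -3.119, -0.0]
wrist_force: [1.0, 0.2, -0.4]
width: -0.001
grip_force: 0.0
```

Run:
```python
from h import *
s=bot.read_state(); p,d=bot.read_camera('wrist'); save('w1.png',p); np.save('w1.npy',p); np.save('w1_d.npy',d)
np.savez('w1s.npz',pos=s['tool_pos'],rot=s['tcp_rot'])
print(s['tool_pos'],s['tcp_rot'],s['q'],s['width'],s['wrist_force'],bot.get_calibration('wrist'))
```

```text
[ 0.50432949 -0.0385755   0.3502478 ] [-3.53673923e-01 -3.11943032e+00 -2.51517785e-04] [-1.25679743e-01 -1.11117632e-01  1.79039869e+00  1.33140733e-04
  1.46449044e+00 -1.47069907e+00] -0.0009617052347525178 [ 0.95286738  0.18995893 -0.38110275] {'vfov': 65.81319711236554, 'cx': 284.2541966113193, 'cy': 211.2267999143875, 'dist': array([-0.06151241,  0.        ,  0.        ,  0.        ,  0.        ]), 'tool_from_camera': array([[ 5.49339832e-04, -9.47431748e-01, -3.19957468e-01,
         8.30620186e-02],
       [ 9.99999843e-01,  4.84053350e-04,  2.83575922e-04,
        -6.31877419e-04],
       [-1.13792347e-04, -3.19957574e-01,  9.47431865e-01,
        -1.42540063e-01],
       [ 0.00000000e+00,  0.00000000e+00,  0.00000000e+00,
         1.00000000e+00]])}
```

View pics/w1.png

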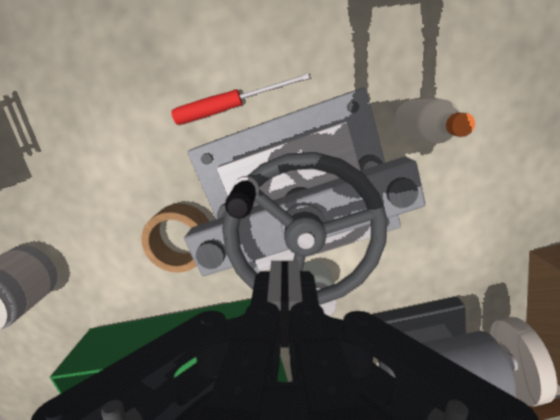

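The wrist view shows the hub cap at about (306,237), the handle's top end at about (238,203) and the shut fingertips at about (285,265). The red screwdriver is at (210,105) and the bottle cap at (460,124).

```bash
cat >> h.py <<'E'
from scipy.spatial.transform import Rotation as Ro
from scipy.optimize import least_squares
def wr(uv,pos,rot,z=None,depth=None):
    c=bot.get_calibration('wrist'); T=np.eye(4); T[:3,:3]=Ro.from_rotvec(rot).as_matrix(); T[:3,3]=pos
    T=T@np.array(c['tool_from_camera'])
    r=cv2.undistortPoints(np.asarray(uv,float).reshape(-1,1,2),K(c),np.array(c['dist'])).reshape(-1,2)
    r=np.c_[r,np.ones(len(r))]
    if depth is not None: return (r*depth[:,None])@T[:3,:3].T+T[:3,3]
    d=r@T[:3,:3].T; o=T[:3,3]; return o+d*((z-o[2])/d[:,2])[:,None]
def analyse(p,d,pos,rot,guess=(.55,-.028)):
    v,u=np.nonzero(d>0); uv=np.c_[u,v]; P=wr(uv,pos,rot,depth=d[v,u])
    near=np.hypot(*(P[:,:2]-guess).T)<.11
    k=near&(P[:,2]>.19)&(P[:,2]<.206)&(np.hypot(*(P[:,:2]-guess).T)>.055)
    R=P[k]; f=lambda x:np.hypot(*(R[:,:2]-x).T)-.075
    s=least_squares(f,guess,loss='soft_l1',f_scale=.003)
    C=s.x; r=np.hypot(*(P[:,:2]-C).T); top=p.max(2)[v,u]<60
    H=P[(r>.05)&(r<.1)&(P[:,2]>.215)&(P[:,2]<.265)&top]
    Ht=H[H[:,2]>.254]
    hub=P[(r<.03)&(P[:,2]>.204)&(P[:,2]<.215)]
    g=lambda q:np.degrees(np.arctan2(*(q[:2]-C)[::-1]))
    print('C',C,len(R),'res',np.median(abs(s.fun)),'ringz',np.median(R[:,2]),'hub',hub.mean(0),len(hub))
    print('top',Ht.mean(0),len(Ht),np.ptp(Ht,0),'ang',g(Ht.mean(0)),'maxz',np.percentile(H[:,2],98),'r',np.hypot(*(Ht.mean(0)[:2]-C)))
    return C
E
python3 - <<'E'
from h import *
s=np.load('w1s.npz'); analyse(np.load('w1.npy'),np.load('w1_d.npy'),s['pos'],s['rot'])
print(wr([(306,237)],s['pos'],s['rot'],.208),wr([(238,207)],s['pos'],s['rot'],.258))
print('top cam',pts('top',[(284,211.25)],.192),pts('top',[(299.5,231.5)],.258))
E
```

```text
C [ 0.54834706 -0.02973263] 5894 res 0.004052097750468761 ringz 0.1986102391096249 hub [ 0.55002119 -0.02869849  0.20601009] 492
top [ 0.48862892 -0.07192238  0.25728437] 472 [0.02014073 0.01978485 0.00555496] ang -144.7595042644866 maxz 0.258958636550487 r 0.07311792823200552
[[ 0.5465263  -0.02758325  0.208     ]] [[ 0.48915986 -0.0718065   0.258     ]]
top cam [[ 0.54914738 -0.03218906  0.192     ]] [[ 0.48758055 -0.07408127  0.258     ]]
```

Call:
{"api": "jog_arm", "payload": {"motion": [[-1, 0, 0, 0, 7], [-1, 0, 0, 0, 7], [-1, 0, 0, 0, 7], [-1, 0, 0, 0, 7], [-1, 0, 0, 0, 7], [-1, 0, 0, 0, 7], [-1, 0, 0, 0, 7], [-1, 0, 0, 0, 7], [-1, 0, 0, 0, 7], [-1, 0, 0, 0, 7]]}}

```text
time: 3.07
tool_pos: [0.5035, -0.0349, 0.3513]
tcp_rot: [-2.079, -2.354, -0.0]
wrist_force: [0.3, 0.5, -0.5]
width: 0.0
grip_force: 0.0
```

Call:
{"api": "jog_arm", "payload": {"motion": [[-1, 0, 0, 0, 7], [-1, 0, 0, 0, 7], [-1, 0, 0, 0, 7], [-1, 0, 0, 0, 7], [-1, 0, 0, 0, 7], [-1, 0, 0, 0, 7], [-1, 0, 0, 0, 7], [-1, 0, 0, 0, 7], [-1, 0, 0, 0, 7], [-1, 0, 0, 0, 7]]}}

```text
time: 3.9
tool_pos: [0.5035, -0.0349, 0.3513]
tcp_rot: [-3.054, -0.736, 0.0]
wrist_force: [-0.1, -0.2, -0.6]
width: -0.003
grip_force: 0.0
```

Call:
{"api": "jog_arm", "payload": {"motion": [[-1, 0, 0, 0, 7], [-1, 0, 0, 0, 7], [-1, 0, 0, 0, 7], [-1, 0, 0, 0, 7], [-1, 0, 0, 0, 7], [-1, 0, 0, 0, 7], [-1, 0, 0, 0, 7], [-1, 0, 0, 0, 7], [-1, 0, 0, 0, 7], [-1, 0, 0, 0, 7]]}}

```text
time: 4.73
tool_pos: [0.5035, -0.0349, 0.3513]
tcp_rot: [-2.924, 1.149, 0.001]
wrist_force: [-0.2, -0.8, -0.2]
width: 0.0
grip_force: 0.0
```

Call:
{"api": "jog_arm", "payload": {"motion": [[-1, 0, 0, 0, 7], [-1, 0, 0, 0, 4], [-1, 0, 0, 0, 0], [-1, 0, 0, 0, 0]]}}

```text
time: 5.07
tool_pos: [0.5037, -0.0354, 0.3513]
tcp_rot: [-2.806, 1.413, 0.0]
wrist_force: [-0.3, -1.1, -0.3]
width: -0.0
grip_force: 0.0
```

```bash
cat >> h.py <<'E'
C0=np.array([.549,-.029])
def rel():
    """TCP in wheel terms: tool yaw of y axis; wheel centre and offsets in tool axes (mm)"""
    s=bot.read_state(); R=Ro.from_rotvec(s['tcp_rot']).as_matrix()
    w=np.r_[C0,s['tool_pos'][2]]-s['tool_pos']
    print('t',s['time'],'yaw_y',np.degrees(np.arctan2(R[1,1],R[0,1])),'tcp from centre, tool xy mm',(-R.T@w*1000).round(1)[:2],'z',s['tool_pos'][2],'tilt',R[:,2].round(4),'q',s['q'].round(2),'F',s['wrist_force'].round(1))
E
python3 -c "
from h import *
rel()"
```

```text
t 5.0667 yaw_y -143.46706952964638 tcp from centre, tool xy mm [-21.8  40.2] z 0.35133321864158634 tilt [ 0.e+00  3.e-04 -1.e+00] q [-0.12 -0.11  1.79  0.    1.46  2.38] F [-0.3 -1.1 -0.3]
```

Call:
{"api": "jog_arm", "payload": {"motion": [[-1, -8, 17, 0, 1], [-1, -8, 18, 0, 0], [-1, 0, 0, 40, 0], [-1, 0, 0, 40, 0], [-1, 0, 0, 30, 0], [-1, 0, 0, 15, 0], [-1, 0, 0, 14, 0], [-1, 0, 0, 0, 0], [-1, 0, 0, 0, 0]]}}

```text
time: 5.82
tool_pos: [0.4657, -0.0437, 0.2117]
tcp_rot: [2.791, -1.44, -0.003]
wrist_force: [-0.4, 0.5, 0.7]
width: 0.002
grip_force: 0.0
```

Run:
```python
from h import *
rel()
s=bot.read_state(); p,d=bot.read_camera('wrist'); save('w2.png',p); np.savez('w2.npz',p=p,d=d,pos=s['tool_pos'],rot=s['tcp_rot'])
analyse(p,d,s['tool_pos'],s['tcp_rot'])
```

```text
t 5.8167 yaw_y -144.59090864491944 tcp from centre, tool xy mm [-36.2  76.4] z 0.211730741861585 tilt [-1.8e-03  4.0e-04 -1.0e+00] q [-0.15 -0.12  2.05  0.    1.21  2.38] F [-0.4  0.5  0.7]
C [ 0.54696852 -0.03130722] 24870 res 0.004025893358735204 ringz 0.19839716442912947 hub [ 0.54963363 -0.03005745  0.20608826] 1884
top [ 0.48048    -0.06023649  0.25895995] 5452 [0.0478386  0.06627193 0.01099035] ang -156.48606028945343 maxz 0.2645243872153263 r 0.07250949206256914
```

View pics/w2.png

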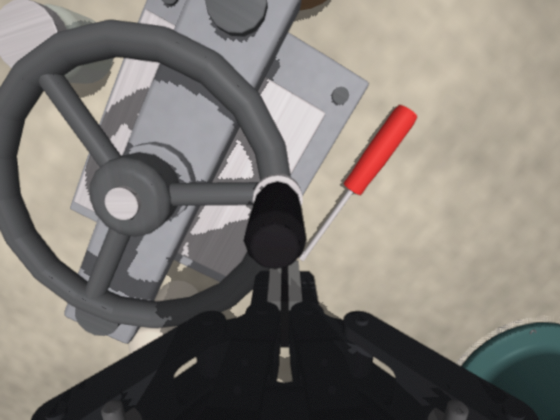

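The handle stands just ahead of the fingertips, at about (275,240), with its foot at (277,190), and it lines up with the fingers at u≈285. I'll start pushing, turning the tool with the wheel.

Call:
{"api": "jog_arm", "payload": {"motion": [[-1, 4, 0, 0, 0], [-1, 4, 0, 0, 0], [-1, 3, 0, 0, 0], [-1, 3, 0, 0, 0], [-1, 3, 1, 0, -2], [-1, 5.3, 1.35, 0, -4], [-1, 5.3, 1.35, 0, -4], [-1, 5.3, 1.35, 0, -4], [-1, 5.3, 1.35, 0, -4], [-1, 5.3, 1.35, 0, -4]]}}

```text
time: 6.7
tool_pos: [0.4893, -0.0821, 0.2129]
tcp_rot: [-3.015, 0.879, 0.002]
wrist_force: [-2.7, 2.5, 2.9]
width: -0.002
grip_force: 1.5
```

```bash
python3 -c "
from h import *
rel()
s=bot.read_state();p,d=bot.read_camera('wrist');save('w3.png',p)"
```

```text
t 6.7 yaw_y -122.52308275056559 tcp from centre, tool xy mm [-21.9  76.9] z 0.2128993947133082 tilt [-0.001   0.0011 -1.    ] q [-0.22 -0.06  2.    0.    1.21  1.92] F [-2.7  2.5  2.9]
```

View pics/w3.png

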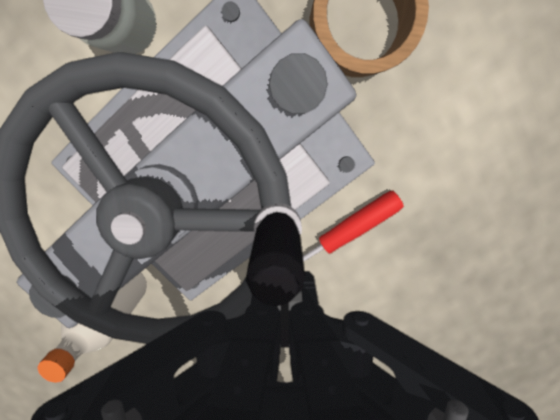

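The handle is touching the finger at about (275,280) and the spoke has turned with it. The force is about 4 N. I'll continue.

Call:
{"api": "jog_arm", "payload": {"motion": [[-1, 5.3, 1.2, 0, -4], [-1, 5.3, 1.2, 0, -4], [-1, 5.3, 1.2, 0, -4], [-1, 5.3, 1.2, 0, -4], [-1, 5.3, 1.2, 0, -4], [-1, 5.3, 1.2, 0, -4], [-1, 5.3, 1.2, 0, -4], [-1, 5.3, 1.2, 0, -4], [-1, 5.3, 1.2, 0, -4], [-1, 5.3, 1.2, 0, -4]]}}

```text
time: 7.58
tool_pos: [0.5362, -0.1071, 0.2125]
tcp_rot: [3.135, 0.202, -0.003]
wrist_force: [-3.8, -0.8, 2.8]
width: -0.004
grip_force: 1.9
```

Call:
{"api": "jog_arm", "payload": {"motion": [[-1, 5.3, 1.3, 0, -4], [-1, 5.3, 1.3, 0, -4], [-1, 5.3, 1.3, 0, -4], [-1, 5.3, 1.3, 0, -4], [-1, 5.3, 1.3, 0, -4], [-1, 5.3, 1.3, 0, -4], [-1, 5.3, 1.3, 0, -4], [-1, 5.3, 1.3, 0, -4], [-1, 5.3, 1.3, 0, -4], [-1, 5.3, 1.3, 0, -4]]}}

```text
time: 8.42
tool_pos: [0.5891, -0.0973, 0.2125]
tcp_rot: [2.875, 1.262, -0.003]
wrist_force: [-2.5, -2.6, 1.3]
width: 0.005
grip_force: 2.0
```

```bash
python3 -c "
from h import *
rel()"
```

```text
t 8.4167 yaw_y -42.62076565978457 tcp from centre, tool xy mm [-23.1  75.8] z 0.2125266532062169 tilt [-9.0e-04 -2.1e-03 -1.0e+00] q [-0.2   0.13  1.8  -0.    1.21  0.54] F [-2.5 -2.6  1.3]
```

Call:
{"api": "jog_arm", "payload": {"motion": [[-1, 5.4, 1.3, 0, -4], [-1, 5.4, 1.3, 0, -4], [-1, 5.4, 1.3, 0, -4], [-1, 5.4, 1.3, 0, -4], [-1, 5.4, 1.3, 0, -4], [-1, 5.3, 1.3, 0, -4], [-1, 5.3, 1.3, 0, -4], [-1, 5.3, 1.3, 0, -4], [-1, 5.3, 1.3, 0, -4], [-1, 5.3, 1.3, 0, -4]]}}

```text
time: 9.25
tool_pos: [0.6234, -0.0553, 0.2126]
tcp_rot: [2.27, 2.168, -0.002]
wrist_force: [0.4, -3.9, 0.3]
width: -0.001
grip_force: 1.8
```

Call:
{"api": "jog_arm", "payload": {"motion": [[-1, 5.3, 1.3, 0, -4], [-1, 5.3, 1.3, 0, -4], [-1, 5.3, 1.3, 0, -4], [-1, 5.3, 1.3, 0, -4], [-1, 5.3, 1.3, 0, -4], [-1, 5.3, 1.3, 0, -4], [-1, 5.3, 1.3, 0, -4], [-1, 5.3, 1.3, 0, -4], [-1, 5.3, 1.3, 0, -4], [-1, 5.3, 1.3, 0, -4]]}}

```text
time: 10.08
tool_pos: [0.6226, -0.0014, 0.2127]
tcp_rot: [1.391, 2.813, -0.001]
wrist_force: [3.2, -3.1, -0.9]
width: -0.004
grip_force: 1.7
```

```bash
python3 -c "
from h import *
rel()"
```

```text
t 10.0833 yaw_y 37.37492517423618 tcp from centre, tool xy mm [-22.8  75.3] z 0.21267689091667671 tilt [ 0.0027 -0.002  -1.    ] q [-0.04  0.18  1.74 -0.    1.22 -0.69] F [ 3.2 -3.1 -0.9]
```

Call:
{"api": "jog_arm", "payload": {"motion": [[-1, 5.3, 1.3, 0, -4], [-1, 5.3, 1.3, 0, -4], [-1, 5.3, 1.3, 0, -4], [-1, 5.3, 1.3, 0, -4], [-1, 5.3, 1.3, 0, -4], [-1, 5.3, 1.3, 0, -4], [-1, 5.3, 1.3, 0, -4], [-1, 5.3, 1.3, 0, -4], [-1, 5.3, 1.3, 0, -4], [-1, 5.3, 1.3, 0, -4]]}}

```text
time: 10.92
tool_pos: [0.5874, 0.0394, 0.2127]
tcp_rot: [0.345, 3.119, -0.0]
wrist_force: [3.0, -0.2, -0.4]
width: -0.001
grip_force: 1.9
```

Call:
{"api": "jog_arm", "payload": {"motion": [[-1, 5.3, 1.3, 0, -4], [-1, 5.3, 1.3, 0, -4], [-1, 5.3, 1.3, 0, -4], [-1, 5.3, 1.3, 0, -4], [-1, 5.3, 1.3, 0, -4], [-1, 5.3, 1.3, 0, -4], [-1, 5.3, 1.3, 0, -4], [-1, 5.3, 1.3, 0, -4], [-1, 2, 0.5, 0, -1.5], [-1, 0, 0, 0, 0]]}}

```text
time: 11.75
tool_pos: [0.5424, 0.0489, 0.2126]
tcp_rot: [-0.565, 3.088, -0.0]
wrist_force: [2.3, 0.6, -1.2]
width: 0.0
grip_force: 0.9
```

```bash
python3 -c "
from h import *
rel()"
```

```text
t 11.75 yaw_y 110.74139158966219 tcp from centre, tool xy mm [-21.5  75.2] z 0.212629366224671 tilt [ 2.1e-03  3.0e-04 -1.0e+00] q [ 0.04  0.03  1.91  0.    1.2  -1.89] F [ 2.3  0.6 -1.2]
```

Retreating, lifting clear of the handle and turning half a turn, so the opposite face can push the rest.

Call:
{"api": "jog_arm", "payload": {"motion": [[-1, -5, 0, 0, 0], [-1, -10, 0, 0, 0], [-1, 0, 0, -30, 0], [-1, 0, 0, -40, 0], [-1, 0, 0, 0, 7], [-1, 0, 0, 0, 7], [-1, 0, 0, 0, 7], [-1, 0, 0, 0, 7], [-1, 0, 0, 0, 7], [-1, 0, 0, 0, 7]]}}

```text
time: 12.58
tool_pos: [0.5566, 0.0544, 0.2822]
tcp_rot: [-0.589, -3.086, 0.0]
wrist_force: [0.5, 0.3, -1.5]
width: 0.0
grip_force: 0.0
```

Call:
{"api": "jog_arm", "payload": {"motion": [[-1, 0, 0, 0, 7], [-1, 0, 0, 0, 7], [-1, 0, 0, 0, 7], [-1, 0, 0, 0, 7], [-1, 0, 0, 0, 7], [-1, 0, 0, 0, 7], [-1, 0, 0, 0, 7], [-1, 0, 0, 0, 7], [-1, 0, 0, 0, 7], [-1, 0, 0, 0, 7]]}}

```text
time: 13.42
tool_pos: [0.5566, 0.0544, 0.2822]
tcp_rot: [-2.252, -2.19, 0.0]
wrist_force: [-0.5, -0.5, -0.5]
width: -0.002
grip_force: 0.0
```

Call:
{"api": "jog_arm", "payload": {"motion": [[-1, 0, 0, 0, 7], [-1, 0, 0, 0, 7], [-1, 0, 0, 0, 7], [-1, 0, 0, 0, 7], [-1, 0, 0, 0, 7], [-1, 0, 0, 0, 7], [-1, 0, 0, 0, 7], [-1, 0, 0, 0, 7], [-1, 0, 0, 0, 7], [-1, 0, 0, 0, 5]]}}

```text
time: 14.25
tool_pos: [0.5566, 0.0544, 0.2822]
tcp_rot: [-3.092, -0.556, 0.001]
wrist_force: [-0.3, 0.6, -0.2]
width: 0.003
grip_force: 0.0
```

Run:
```python
from h import *
rel()
p,d=bot.read_camera('top'); u0,u1,v0,v1=235,335,170,265
save('top2.png',cv2.resize(p[v0:v1,u0:u1],None,fx=4,fy=4,interpolation=cv2.INTER_CUBIC))
```

```text
t 14.25 yaw_y -69.60447185471043 tcp from centre, tool xy mm [ 36.2 -75.5] z 0.28215828639713236 tilt [-4.e-04 -0.e+00 -1.e+00] q [ 0.05  0.02  1.79 -0.    1.33  1.27] F [-0.3  0.6 -0.2]
```

Call:
{"api": "jog_arm", "payload": {"motion": [[-1, 0, 0, 40, 0], [-1, 0, 0, 20, 0], [-1, 0, 0, 10, 0], [-1, 0, 0, 0, 0], [-1, -4, 0, 0, 0], [-1, -4, 0, 0, 0], [-1, -3, 0, 0, 0], [-1, -3, 0, 0, 0], [-1, -3, -1, 0, -2], [-1, -5.3, -1.3, 0, -4]]}}

```text
time: 15.13
tool_pos: [0.5361, 0.0485, 0.2141]
tcp_rot: [3.055, 0.73, 0.009]
wrist_force: [3.9, 2.0, -0.4]
width: -0.001
grip_force: 2.0
```

Call:
{"api": "jog_arm", "payload": {"motion": [[-1, -5.3, -1.3, 0, -4], [-1, -5.3, -1.3, 0, -4], [-1, -5.3, -1.3, 0, -4], [-1, -5.3, -1.3, 0, -4], [-1, -5.3, -1.3, 0, -4], [-1, -5.3, -1.3, 0, -4], [-1, -5.3, -1.3, 0, -4], [-1, -5.3, -1.3, 0, -4], [-1, -5.3, -1.3, 0, -4], [-1, -5.3, -1.3, 0, -4]]}}

```text
time: 15.97
tool_pos: [0.4894, 0.0215, 0.214]
tcp_rot: [2.619, 1.733, 0.008]
wrist_force: [2.4, 3.5, 0.3]
width: -0.002
grip_force: 1.9
```

```bash
python3 -c "
from h import *
rel()"
```

```text
t 15.9667 yaw_y -23.0106690647131 tcp from centre, tool xy mm [ 23.2 -74.6] z 0.21401223405862133 tilt [ 0.0045  0.0019 -1.    ] q [-0.01 -0.08  2.01  0.    1.21  0.39] F [2.4 3.5 0.3]
```

Call:
{"api": "jog_arm", "payload": {"motion": [[-1, -5.3, -1.3, 0, -4], [-1, -5.3, -1.3, 0, -4], [-1, -5.3, -1.3, 0, -4], [-1, -5.3, -1.3, 0, -4], [-1, -5.3, -1.3, 0, -4], [-1, -5.3, -1.3, 0, -4], [-1, -5.3, -1.3, 0, -4], [-1, -5.3, -1.3, 0, -4], [-1, -5.3, -1.3, 0, -4], [-1, -5.3, -1.3, 0, -4]]}}

```text
time: 16.8
tool_pos: [0.4712, -0.0291, 0.2139]
tcp_rot: [1.869, 2.524, 0.005]
wrist_force: [-0.3, 3.5, 1.6]
width: 0.0
grip_force: 1.9
```

Call:
{"api": "jog_arm", "payload": {"motion": [[-1, -5.3, -1.3, 0, -4], [-1, -4, -1, 0, -3], [-1, -2.6, -0.7, 0, -2], [-1, 0, 0, 0, 0], [-1, 0, 0, 0, 0]]}}

```text
time: 17.22
tool_pos: [0.4724, -0.042, 0.2134]
tcp_rot: [1.67, 2.659, 0.002]
wrist_force: [-0.5, 1.3, 0.6]
width: 0.001
grip_force: 0.6
```

Run:
```python
from h import *
rel()
for n in ('top','scene'):
    p,d=bot.read_camera(n); save(n+'3.png',p); np.save(n+'3.npy',p); np.save(n+'3_d.npy',d)
s=bot.read_state();p,d=bot.read_camera('wrist');save('w5.png',p);np.savez('w5.npz',p=p,d=d,pos=s['tool_pos'],rot=s['tcp_rot'])
a=np.hstack([cv2.resize(np.load('scene.npy')[150:220,225:310],(400,330)),cv2.resize(np.load('scene3.npy')[150:220,225:310],(400,330))])
save('cmp.png',a)
```

```text
t 17.2167 yaw_y 25.71943101141088 tcp from centre, tool xy mm [ 21.5 -74.6] z 0.21335929598286787 tilt [ 0.0019  0.     -1.    ] q [-0.14 -0.11  2.04  0.    1.21 -0.59] F [-0.5  1.3  0.6]
```

View pics/w5.png

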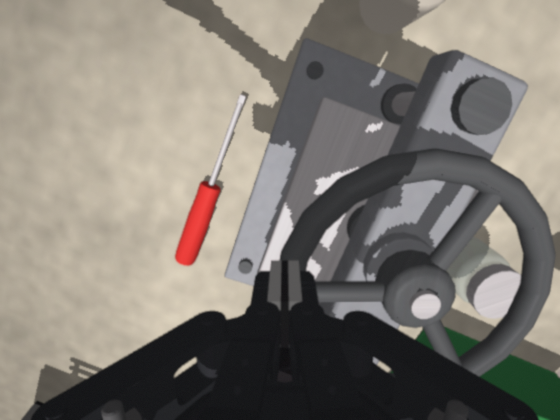

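The handle is hidden behind the fingers at (285,290), with the spoke pointing at it from the hub at (420,300). By the arm's geometry it has about 9° to go, so I'll push most of that, then back off and measure it from above.

Call:
{"api": "jog_arm", "payload": {"motion": [[-1, -2.6, -0.7, 0, -2], [-1, -2.6, -0.7, 0, -2], [-1, -2.6, -0.7, 0, -2], [-1, -1.3, -0.3, 0, -1], [-1, 0, 0, 0, 0], [-1, 0, 0, 0, 0], [-1, 0, 0, 0, 0]]}}

```text
time: 17.95
tool_pos: [0.4742, -0.051, 0.2123]
tcp_rot: [-1.505, -2.757, -0.0]
wrist_force: [-1.5, 3.2, 3.5]
width: -0.0
grip_force: 1.5
```

```bash
python3 -c "
from h import *
rel()"
```

```text
t 17.95 yaw_y 32.7551414065429 tcp from centre, tool xy mm [ 22.  -74.8] z 0.21233306675829772 tilt [-1.e-04  2.e-04 -1.e+00] q [-0.16 -0.1   2.03  0.    1.21 -0.73] F [-1.5  3.2  3.5]
```

Call:
{"api": "jog_arm", "payload": {"motion": [[-1, 5, 0, 0, 0], [-1, 10, 0, 0, 0], [-1, 0, 0, -30, 0], [-1, 0, 0, -40, 0], [-1, 0, 0, -40, 0], [-1, 0, -20, -29, 0], [-1, 0, -20, 0, 0], [-1, 0, 0, 0, 0], [-1, 0, 0, 0, 0], [-1, 0, 0, 0, 0]]}}

```text
time: 18.78
tool_pos: [0.4322, -0.0598, 0.3501]
tcp_rot: [-1.504, -2.757, 0.0]
wrist_force: [-0.1, 0.3, 0.2]
width: 0.0
grip_force: 0.0
```

Run:
```python
from h import *
rel()
s=bot.read_state();p,d=bot.read_camera('wrist');save('w6.png',p);np.savez('w6.npz',p=p,d=d,pos=s['tool_pos'],rot=s['tcp_rot'])
C=analyse(p,d,s['tool_pos'],s['tcp_rot'])
pt,dt=bot.read_camera('top'); ps,ds=bot.read_camera('scene')
def h(n,p,d,box):
    u0,u1,v0,v1=box; c=(p[v0:v1,u0:u1].max(2)<45)&(d[v0:v1,u0:u1]>0)
    v,u=np.nonzero(c); uv=np.c_[u+u0,v+v0]; P=pts(n,uv,depth=d[uv[:,1],uv[:,0]])
    k=(P[:,2]>.225)&(P[:,2]<.266)&(np.hypot(*(P[:,:2]-C0).T)<.1); q=uv[k]
    print(n,k.sum(),q.mean(0),P[k].mean(0),np.degrees(np.arctan2(*(P[k].mean(0)[:2]-C0)[::-1])))
for n,p,d,b in (('top',np.load('top.npy'),np.load('top_d.npy'),(235,335,170,265)),('top',pt,dt,(235,335,170,265)),('scene',np.load('scene.npy'),np.load('scene_d.npy'),(225,310,150,230)),('scene',ps,ds,(225,310,150,230))):
    h(n,p,d,b)
```

```text
t 18.7833 yaw_y 32.772183988985006 tcp from centre, tool xy mm [  37.4 -114.9] z 0.3501475155238426 tilt [-1.e-03  4.e-04 -1.e+00] q [-0.19 -0.25  1.91  0.    1.49 -0.77] F [-0.1  0.3  0.2]
C [ 0.54668984 -0.02875724] 6977 res 0.003816914239404584 ringz 0.1984147676996691 hub [ 0.54776406 -0.02778633  0.20596775] 434
top [ 0.48581458 -0.06765213  0.25729925] 391 [0.01806292 0.01947797 0.00575855] ang -147.42436702765838 maxz 0.2588827530354016 r 0.07223994283073978
top 17 [297.70588235 231.        ] [ 0.48902093 -0.06919448  0.25503869] -146.17230963061914
top 13 [297.07692308 230.53846154] [ 0.49037171 -0.06759721  0.25193291] -146.6415849518977
scene 35 [256.42857143 165.85714286] [ 0.49929279 -0.06617738  0.24332491] -143.20618175143468
scene 34 [257.52941176 165.5       ] [ 0.4967743  -0.0632113   0.24324686] -146.77253926365333
```

View pics/w6.png

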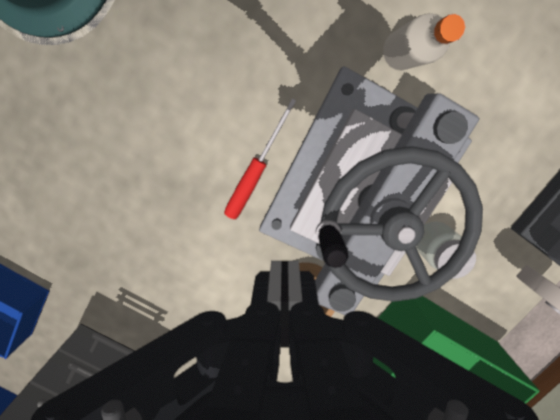

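The wheel is about 2.5° short: the handle is at -147.3°, against -144.8° at the start. Its top is at (333,246) and the hub at (405,232) in this view. I'll go back and push the remainder.

Call:
{"api": "jog_arm", "payload": {"motion": [[-1, 0, 20, 0, 0], [-1, 0, 20, 29, 0], [-1, 0, 0, 40, 0], [-1, 0, 0, 40, 0], [-1, 0, 0, 20, 0], [-1, 0, 0, 10, 0], [-1, -5, 0, 0, 0], [-1, -5, 0, 0, 0], [-1, -3, 0, 0, 0], [-1, -2, 0, 0, 0]]}}

```text
time: 19.77
tool_pos: [0.4757, -0.0513, 0.2144]
tcp_rot: [1.504, 2.756, 0.003]
wrist_force: [-1.4, 4.0, 1.9]
width: 0.001
grip_force: 1.9
```

Call:
{"api": "jog_arm", "payload": {"motion": [[-1, -1.4, -0.3, 0, -1], [-1, -1.3, -0.3, 0, -1], [-1, -0.6, -0.2, 0, -0.5], [-1, 0, 0, 0, 0], [-1, 0, 0, 0, 0], [-1, 0, 0, 0, 0]]}}

```text
time: 20.27
tool_pos: [0.4756, -0.0547, 0.2123]
tcp_rot: [1.443, 2.79, -0.001]
wrist_force: [0.4, 0.0, -0.2]
width: -0.001
grip_force: 0.1
```

```bash
python3 -c "
from h import *
rel()"
```

```text
t 20.2667 yaw_y 35.29407302825555 tcp from centre, tool xy mm [ 21.4 -74.8] z 0.2122805768982092 tilt [ 6.e-04 -9.e-04 -1.e+00] q [-0.17 -0.1   2.03 -0.    1.21 -0.78] F [ 0.4  0.  -0.2]
```

Call:
{"api": "jog_arm", "payload": {"motion": [[-1, 5, 0, 0, 0], [-1, 10, 0, 0, 0], [-1, 0, 0, -30, 0], [-1, 0, 0, -40, 0], [-1, 0, 0, -40, 0], [-1, 0, -20, -28, 0], [-1, 0, -20, 0, 0], [-1, 0, 0, 0, 0], [-1, 0, 0, 0, 0], [-1, 0, 0, 0, 0]]}}

```text
time: 21.1
tool_pos: [0.4337, -0.0647, 0.3492]
tcp_rot: [-1.443, -2.789, -0.0]
wrist_force: [0.3, -0.7, -0.4]
width: -0.004
grip_force: 0.0
```

Run:
```python
from h import *
rel()
s=bot.read_state();p,d=bot.read_camera('wrist')
analyse(p,d,s['tool_pos'],s['tcp_rot'])
pt,dt=bot.read_camera('top'); ps,ds=bot.read_camera('scene')
def h(n,p,d,box):
    u0,u1,v0,v1=box; c=(p[v0:v1,u0:u1].max(2)<45)&(d[v0:v1,u0:u1]>0)
    v,u=np.nonzero(c); uv=np.c_[u+u0,v+v0]; P=pts(n,uv,depth=d[uv[:,1],uv[:,0]])
    k=(P[:,2]>.225)&(P[:,2]<.266)&(np.hypot(*(P[:,:2]-C0).T)<.1); q=uv[k]
    print(n,k.sum(),q.mean(0),P[k].mean(0))
h('top',pt,dt,(235,335,170,265)); h('scene',ps,ds,(225,310,150,230))
# bystander check: picture change outside the arm
df=np.abs(ps.astype(int)-np.load('scene.npy')).max(2)
for nm,(u0,u1,v0,v1) in dict(bottle=(312,338,190,235),tape=(188,222,208,240),jar=(242,264,245,268)).items(): print(nm,df[v0:v1,u0:u1].mean())
```

```text
t 21.1 yaw_y 35.283562765432144 tcp from centre, tool xy mm [  37.5 -114.7] z 0.34922620084381173 tilt [-1.e-03  6.e-04 -1.e+00] q [-0.21 -0.25  1.91  0.    1.48 -0.82] F [ 0.3 -0.7 -0.4]
C [ 0.54673743 -0.0288563 ] 7000 res 0.0038031827607844237 ringz 0.19845598978235385 hub [ 0.54831152 -0.02778426  0.20596318] 455
top [ 0.48773838 -0.0710435   0.25732351] 392 [0.0182902  0.01929009 0.00571429] ang -144.43338182082093 maxz 0.2589490377513393 r 0.07253032764325662
top 12 [298.16666667 229.75      ] [ 0.49257274 -0.07050142  0.25497988]
scene 35 [256.42857143 165.85714286] [ 0.49971859 -0.066082    0.24368696]
bottle 17.558119658119658
tape 4.133272058823529
jar 3.938735177865613
```

```bash
python3 -c "
from h import *
print(bot.finish_job())"
```

```text
the job is handed in; nothing more can be done
None
```

I pushed the hand wheel one full turn anticlockwise without gripping the handle, which stands within about 0.5° of where it began by my measurements, then backed the arm clear and handed the job in at about 21 s; I touched nothing else that I could see, though of the other items I compared only the bottle, tape and jar by picture: tape and jar matched, but the bottle area differed, probably from the arm's shadow.

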